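# Stopper the oil flask and hold the storage chest open

### The arm

A 7-joint arm with a two-finger parallel gripper is mounted at the origin on the work surface. World frame = base frame: x ahead of the robot, y to its left, z up, the work surface at z = 0. Lengths are in m, angles in rad, forces in N, time in s.
With the tool pointing down it reaches from about 0.4 to 0.85 m from the base axis. Payload 10.4 kg.
Tool frame: the origin (TCP) lies at the very end of the fingers, on their centre line; the grasp point (between the pads) lies 19 mm behind it (manip.grip_depth is the distance from the TCP to the grasp point, in m); z points along the fingers, y is the direction in which the jaws open and shut (so a half turn about z gives the same grasp; the last joint's range is limited). The gripper opens to 85 mm and grips with 20 to 120 N. Pads are 22 mm wide; open, the fingers measure 114 mm over their backs; the gripper's body (76 mm by 85 mm) begins 54 mm behind the grasp point. The pads swing forward as they close: fully open they stand 13 mm farther back than shut.
Start: joints at [-1.295, 0.332, -0.065, 1.46, 0.022, 1.35, -0.088], TCP at [0.184, 0.597, 0.231] pointing down, gripper open.
Joint ranges: [-2.6, 2.6], [-0.5, 2.12], [-1.47, 1.34], [0.16, 2.42], [-1.27, 4.41], [0.06, 2.06], [-2.6, 2.6]. Speed limits (rad/s): [2.22, 2.22, 2.79, 2.79, 3.14, 3.14, 3.14].

### API

Orientations are given as a unit quaternion [x, y, z, w].
In Python, from workcell import manip gives the robot as it stands.
- The arm moves only by the tool step_arm, never from a script. Its argument "motion" is a list of rows, each a list of 6 numbers: the shift along the tool's x, y, z in mm, then the turn, a rotation vector about the tool's x, y, z in degrees. A call has 1 to 20 rows; each row shifts and turns the pose as measured when the row begins, along the tool's axes as they then stand; what a row does not reach is not made up. A row lasts 1/8 s, in which the tool goes at most 62.5 mm and 10.7 degrees, less where a joint would pass 70% of its speed; a pose out of reach is approached as far as the arm can. A call with a gripper value outside its range is refused whole. "jaw" is the finger opening in mm, from 0 to 85.4, set as the call begins (left out, the last holds). The fingers move at their own pace and stop on an object; "force" is the grip in N (left out, the last holds). Time passes only in rows, so rows that do not move let the fingers close. It gives the time, the measured TCP pose, the force and the opening at its end, in the units of the state.
- manip.get_obs(): the state, without advancing time (a new reading comes with each control period).
- manip.camera(name): name is "scene" or "top" or "wrist"; returns the picture (480x640x3 uint8, blue, green, red); there is no depth.
- manip.camera_info(name): a dict with "camera_matrix" (3x3 intrinsics, pixels), "R" (3x3) and "t" (3): a world point X has camera coordinates R X + t. Camera axes: x right, y down, z forward; pixel columns grow to the right and rows downward; lengths in m; the calibration is good to about 2 mm. A picture is of the moment at which its call begins: read the wrist's pose just before it. camera_info takes no time and is no camera call; for the wrist camera it gives the pose at the moment of the call.
- manip.hand_in(): hands the job in, once; it reports no verdict.
The state is a dict: "clock": time; "joint_pos": joint angles; "joint_velocities": joint speeds; "tau": joint torques, N m; "position": TCP position; "ee_rot": TCP orientation; "ft_force": force on the tool from outside, world axes, zero at the start; "torque": the same for the moment, N m; "grip_width": opening from 0.0 (shut) to 1.0 (fully open).
Only numpy, scipy, OpenCV 4.12 (cv2) and the standard library are available. Lean on these libraries where they do the work, as an engineer would, in place of code of your own. Each camera call takes 0.05 s, during which the arm holds its last target.

### The job

The cutting oil is to be put away: set the stopper fully home in the neck of the amber flask, let go of it, and leave the flask standing. Then take hold of the chest's cover and tug it before touching its catch; if it is caught, slide the catch back to free it. Lift the cover at least 45 degrees and finish while still holding it open with the gripper, so that the flask can be put in; leave the other things where they are.

Things in the scene. Friction and masses are not known exactly. Their poses are not given: they have to be found in the camera images.
- stopper_center (a point): centre (half-way up) of the flask stopper, 68 mm tall, 60 g, standing upright, tip down, in a wooden rest. From the tip up: white taper 28 mm long (16 mm across at the tip, 22 mm at its top), red flange 40 mm across and 6 mm thick, black round grip 24 mm across and 34 mm tall, from this point to 34 mm above it. z points up along it
- stopper_seat (a point): point on the stopper's axis in the plane of the flange's underside (6 mm below stopper_center), which rests on the flask's rim when the stopper is home
- flask_mouth (a point): centre of the open mouth of the amber oil flask, at rim height. The flask is loose, about 450 g, 68 mm tall, 76 mm across at the base; its neck is 33 mm across outside, 26 mm inside, straight for the top 24 mm. z points up out of it
- rest: fixed wooden rest block 64 x 64 x 40 mm with an upright 27 mm hole through it, which holds the stopper at the start; origin at the centre of its underside
- chest: fixed grey storage chest with a cover, 200 (its x, depth) x 260 (its y, width) x 120 mm high; origin at the centre of its underside. Its -x face is the front, towards the robot; its y points along the front
- lid (a joint): angle of the chest's clear cover, rad: 0 shut, grows as the front edge is lifted, stops at 1.25. It weighs about 450 g and falls shut when let go. If it is caught, it can be lifted only about 0.03 rad and then stops dead
- lid_hinge (a point): middle of the cover's hinge, on the chest's far (+x) top edge, 100 mm behind the chest's centre at 120 mm height. The hinge line runs along the chest's y
- lid_handle (a point): middle of the cover's red round bar handle, 12 mm thick, lying along the chest's y and standing on two posts 84 mm apart, its centre 40 mm above the cover's upper face. With the cover shut it lies 185 mm before the hinge and 48 mm above it; it moves with the cover
- catch (a joint): slide of the catch at the front of the chest, m: 0 as found, 0.016 fully back (free). It slides along the chest's +y (away from the handle), takes about 2 to 3 N and stays where it is left. The bolt inside the black catch housing cannot be seen: sometimes it holds the cover, sometimes it does not, with the slide at 0 in both cases. Sliding to 0.012 or more frees it, and the bolt then stays back
- catch_tab (a point): centre of the catch's yellow upright thumb tab, 14 (chest x) x 12 (chest y) x 34 mm tall, standing on the black catch housing (34 x 78 mm, top 19 mm below this point), before the front edge of the cover. At the start it is 122 mm before the chest's centre, 70 mm to its +y side, 123 mm above the table, its top at 140 mm; moves with the catch
- tape: bystander: roll of copper tape, 84 mm across, 24 mm high; origin at the centre of its underside
- beads: bystander: green glass jar with a black cap, 60 mm across, 85 mm high; origin at the centre of its underside
- tiles: bystander: pad of green glass tiles 80 x 80 x 18 mm; origin at the centre of its underside
- mug: bystander: blue mug, 76 mm across, 85 mm high; origin at the centre of its underside
- cutter: bystander: spare cutter head: red disc 52 mm across with a black grip, 42 mm high; origin at the centre of its underside
- block: bystander: light wooden block 90 x 45 x 30 mm; origin at the centre of its underside
Not all that is in view belongs to the job. Leave any turquoise look-alike of the part that bears stopper_center alone. Of the things that look like the part that bears flask_mouth, the smaller one is meant.

How it is judged:
By the outcome, as a careful person would: the job done as asked, in the order asked, and still so for the second after the job is handed in, while the arm keeps its last pose, push and grip.
It also fails if it takes over 67 s, if anything falls off the work surface, if the arm or the gripper's body presses on something with over 40 N, if the wrist force passes 120 N, or if a joint passes its speed limit or range.

## Working session

There is one attempt and no reset: what is moved stays moved. The work goes in short steps, Python scripts to look and compute and a tool call to move; the robot and the scene stay as the last step left them, time stands still between calls to the robot, and variables do not carry over. Pictures are saved under pics/ and viewed, and the job is handed in when it is done.

Besides the shell and the picture viewer there is one more tool, called after "Emit:" by a JSON object that holds its "op" and its "data", one argument or row to a line. step_arm: Moves the arm, as the interface text tells. Its arguments: {"type":"object","properties":{"motion":{"type":"array"},"jaw":{"type":"number"},"force":{"type":"number"}},"required":["motion"]}

```bash
ls; mkdir -p pics; python3 - <<'E'
from workcell import manip
import cv2,numpy as np
np.set_printoptions(precision=4,suppress=True)
o=manip.get_obs();print(o)
for n in ("scene","top"):
    im=manip.camera(n);cv2.imwrite(f"pics/{n}0.png",im)
    i=manip.camera_info(n);print(n,i)
E
```

```text
pics
{'clock': 0.0, 'joint_pos': array([-1.2946,  0.3329, -0.0647,  1.4609,  0.0216,  1.3499, -0.0885]), 'joint_velocities': array([-0.0002,  0.0008,  0.0011,  0.    , -0.0016, -0.0006,  0.0001]), 'tau': array([  0.    , -62.5458,   0.049 , -39.16  ,   0.0162,   0.0101,
        -0.    ]), 'position': array([0.1839, 0.5969, 0.2305]), 'ee_rot': array([ 0.1488,  0.9889, -0.0007, -0.0001]), 'ft_force': array([ 0.216 ,  0.2375, -0.1103]), 'torque': array([-0.0124,  0.0135,  0.028 ]), 'grip_width': 0.9995220275613111}
scene {'camera_matrix': array([[497.1123,   0.    , 325.4381],
       [  0.    , 497.1123, 234.3426],
       [  0.    ,   0.    ,   1.    ]]), 'R': array([[ 0.532 ,  0.8466, -0.0121],
       [ 0.4886, -0.3187, -0.8123],
       [-0.6915,  0.4262, -0.5832]]), 't': array([-0.3325, -0.1476,  1.4913])}
top {'camera_matrix': array([[568.3581,   0.    , 320.1237],
       [  0.    , 568.3581, 240.2062],
       [  0.    ,   0.    ,   1.    ]]), 'R': array([[ 0.0047, -0.9999,  0.0102],
       [-0.9954, -0.0056, -0.0957],
       [ 0.0958, -0.0097, -0.9954]]), 't': array([0.0548, 0.571 , 1.4504])}
```

View pics/scene0.png

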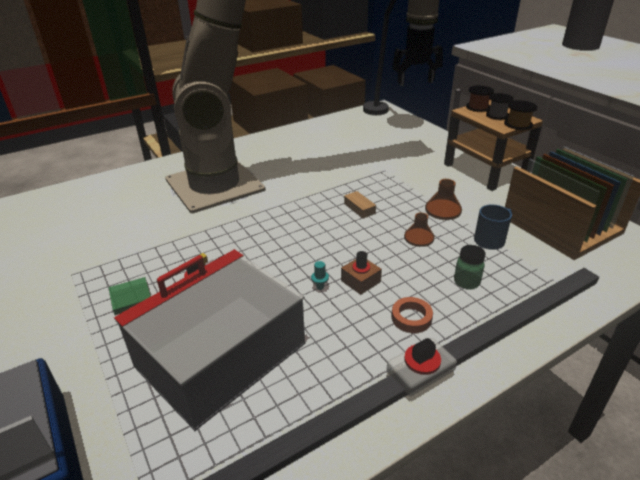

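View pics/top0.png

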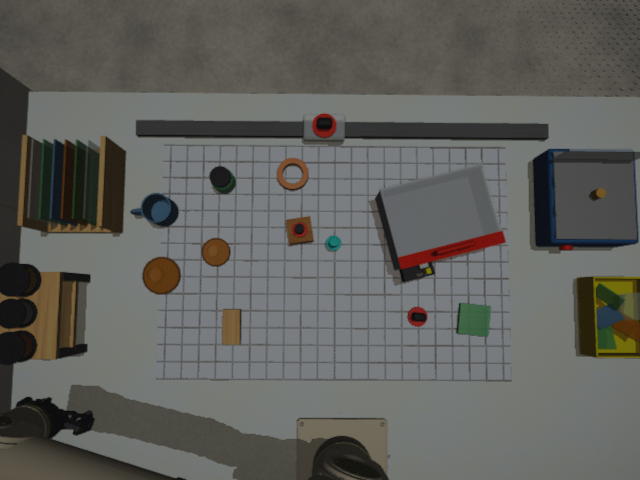

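The top view shows the stopper in its rest at about (299,230), the turquoise look-alike at (333,242), and the red cutter at (417,317). There are two amber flasks, a small one at (215,252) and a large one at (161,275). The chest's red front edge and handle are near (452,250), and the yellow tab is at (428,269). I'll enlarge these to confirm.

```bash
python3 - <<'E'
import cv2,numpy as np
t=cv2.imread('pics/top0.png');s=cv2.imread('pics/scene0.png')
a=cv2.resize(t[200:310,130:350],(800,400),interpolation=cv2.INTER_CUBIC)
cv2.imwrite('pics/cropA.png',a)
b=cv2.resize(t[160:300,360:520],(800,600)[0:2] if 0 else (686,600),interpolation=cv2.INTER_CUBIC)
cv2.imwrite('pics/cropB.png',b)
c=cv2.resize(s[170:300,300:480],(800,578),interpolation=cv2.INTER_CUBIC)
cv2.imwrite('pics/cropC.png',c)
c=cv2.resize(s[230:350,110:270],(800,600),interpolation=cv2.INTER_CUBIC)
cv2.imwrite('pics/cropD.png',c)
E
```

```text
(no output)
```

View pics/cropA.png

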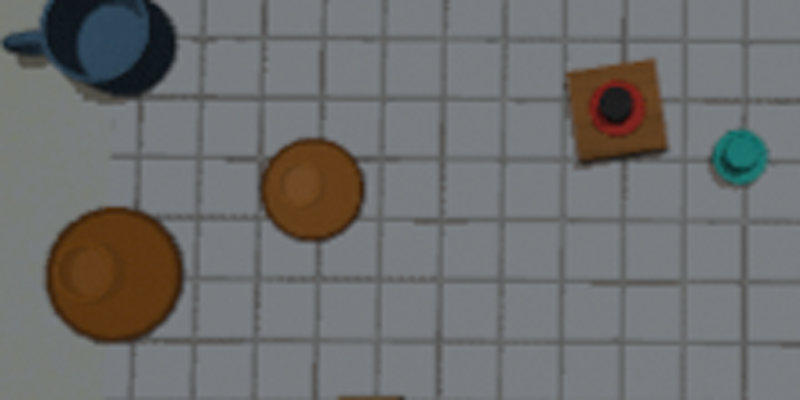

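View pics/cropB.png

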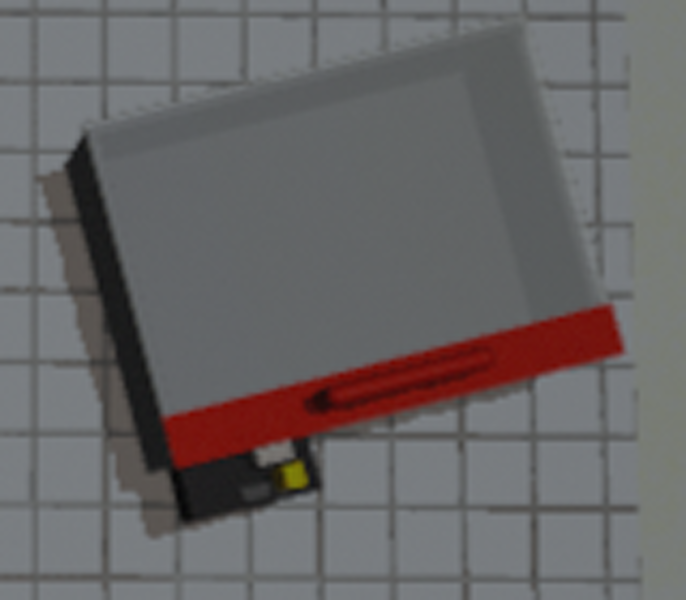

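View pics/cropC.png

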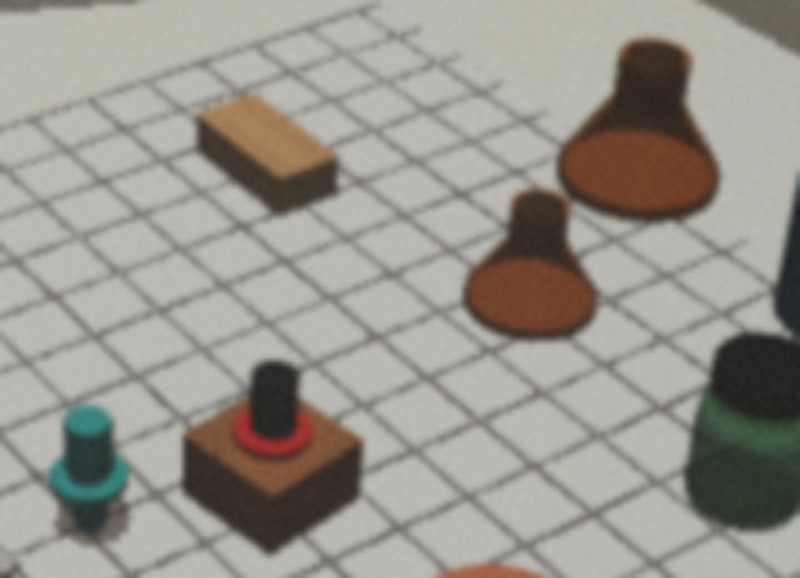

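View pics/cropD.png

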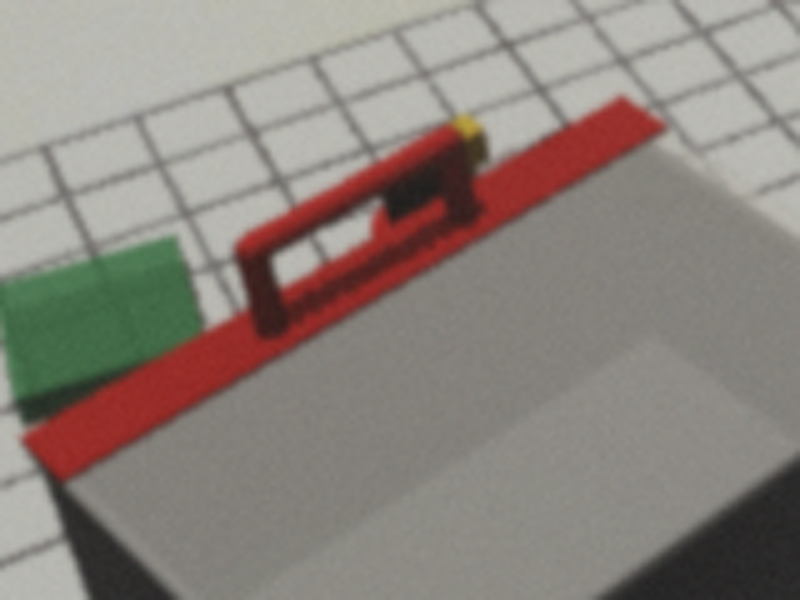

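The crops confirm three things:
- **Stopper:** black grip and red flange, in the wooden rest at (299,230). The turquoise one at (333,242) stands free, so I leave it.
- **Flask:** the small amber one at (215,252). The one at (161,275) is larger.
- **Tab and handle:** the yellow tab is at (428,269), with the handle along the red edge.

Next I'll measure.

```bash
cat > h.py <<'E'
import cv2,numpy as np
from workcell import manip
np.set_printoptions(precision=4,suppress=True)
def ray(info,uv):
    K,R,t=info['camera_matrix'],info['R'],info['t']
    d=R.T@np.linalg.solve(K,np.array([uv[0],uv[1],1.])); return -R.T@t,d
def plane(info,uv,z):
    c,d=ray(info,uv); return c+d*(z-c[2])/d[2]
def two(i1,u1,i2,u2):
    A=[];b=[]
    for i,u in((i1,u1),(i2,u2)):
        c,d=ray(i,u);d=d/np.linalg.norm(d);P=np.eye(3)-np.outer(d,d);A.append(P);b.append(P@c)
    x,r,*_=np.linalg.lstsq(np.vstack(A),np.hstack(b),rcond=None);return x,np.sqrt(r)
def proj(info,X):
    p=info['R']@np.asarray(X)+info['t'];p=info['camera_matrix']@p;return p[:2]/p[2]
def blobs(im,lo,hi,roi,n=3,minA=8):
    x0,y0,x1,y1=roi;h=cv2.cvtColor(im[y0:y1,x0:x1],cv2.COLOR_BGR2HSV)
    m=cv2.inRange(h,np.array(lo),np.array(hi))
    if lo[0]==0 and hi[0]<=12: m|=cv2.inRange(h,np.array([170,lo[1],lo[2]]),np.array([180,hi[1],hi[2]]))
    cs,_=cv2.findContours(m,cv2.RETR_EXTERNAL,cv2.CHAIN_APPROX_NONE)
    cs=[c+np.array([x0,y0]) for c in sorted(cs,key=cv2.contourArea,reverse=True)[:n] if cv2.contourArea(c)>=minA]
    return cs
def cen(c):
    M=cv2.moments(c);return np.array([M['m10'],M['m01']])/M['m00']
E
python3 - <<'E'
from h import *
t=cv2.imread('pics/top0.png');s=cv2.imread('pics/scene0.png')
T=manip.camera_info('top');S=manip.camera_info('scene')
# flask
for nm,roi in(('small',(195,230,240,275)),('large',(135,250,190,300))):
    c=blobs(t,(5,120,40),(20,255,255),roi,1)[0]
    (x,y),r=cv2.minEnclosingCircle(c);p=plane(T,(x,y),.004);q=plane(T,(x+r,y),.004)
    print(nm,(x,y),r,p,'R',np.linalg.norm(p-q),cen(c))
print('rim via crop top', plane(T,(212.8,250.9),.068))
# rim in scene: crop C center (540,203)->
print('rim scene',plane(S,(300+540*180/800,170+203*130/578),.068))
# stopper flange
c=blobs(t,(0,150,60),(8,255,255),(285,215,315,245),1)[0]
(x,y),r=cv2.minEnclosingCircle(c);print('flange top',(x,y),r,plane(T,(x,y),.046))
c=blobs(s,(0,150,60),(8,255,255),(335,245,385,295),1)[0]
print('flange scene',cv2.boundingRect(c))
hs=cv2.cvtColor(t[215:245,285:315],cv2.COLOR_BGR2HSV)
m=(hs[...,2]<45).astype(np.uint8);cs,_=cv2.findContours(m,0,1);c=max(cs,key=cv2.contourArea);(x,y),r=cv2.minEnclosingCircle(c);print('grip',x+285,y+215,r,plane(T,(x+285,y+215),.08))
# rest block in top
# red strip
c=blobs(t,(0,150,60),(8,255,255),(380,220,520,280),1)[0]
rc=cv2.minAreaRect(c);print('strip',rc);b=cv2.boxPoints(rc)
for p in b: print(p,plane(T,p,.128))
c=blobs(s,(0,120,60),(8,255,255),(110,230,260,340),1)[0]
c2=blobs(t,(25,120,60),(35,255,255),(410,255,440,285),1)[0];print('tab top',cen(c2),cv2.boundingRect(c2),plane(T,cen(c2),.14))
c3=blobs(s,(22,100,60),(38,255,255),(190,245,225,275),1,3);print([ (cen(k),cv2.boundingRect(k)) for k in c3])
for k in c3: print(plane(S,cen(k),.135))
E
```

```text
small (215.3392791748047, 251.58163452148438) 13.908860206604004 [0.5414 0.333  0.004 ] R 0.036527488162711064 [215.4046 251.7008]
large (160.8113250732422, 275.11322021484375) 18.648069381713867 [0.4788 0.4741 0.004 ] R 0.04868920863685234 [160.9382 275.104 ]
rim via crop top [0.5383 0.3283 0.068 ]
rim scene [0.5388 0.3338 0.068 ]
flange top (299.28570556640625, 229.5) 7.730581283569336 [0.5963 0.1116 0.046 ]
flange scene (352, 262, 19, 11)
grip 299.0 228.5 4.609872341156006 [0.5949 0.1114 0.08  ]
strip ((451.10223388671875, 249.94200134277344), (12.431009292602539, 107.96217346191406), 75.67728424072266)
[397.2614 257.2737] [ 0.5206 -0.1279  0.128 ]
[501.8679 230.5657] [ 0.5871 -0.3834  0.128 ]
[504.9431 242.6103] [ 0.5577 -0.3901  0.128 ]
[400.3366 269.3183] [ 0.4916 -0.1351  0.128 ]
tab top [428.2789 270.3401] (425, 267, 7, 7) [ 0.4889 -0.2002  0.14  ]
[(array([203.1111, 254.5778]), (201, 253, 5, 4))]
[ 0.4809 -0.1971  0.135 ]
```

Emit:
{"op": "step_arm", "data": {
  "motion": [
    [-38,-24,0,0,0,0],
    [-38,-24,0,0,0,0],
    [-38,-24,0,0,0,0],
    [-38,-24,0,0,0,0],
    [-38,-24,0,0,0,0],
    [-38,-24,0,0,0,0],
    [-38,-24,0,0,0,0],
    [-38,-24,0,0,0,0],
    [-38,-24,0,0,0,0],
    [-38,-24,0,0,0,0],
    [-38,-24,0,0,0,0],
    [-38,-24,0,0,0,0],
    [-38,-24,0,0,0,0],
    [-38,-24,0,0,0,0],
    [0,0,0,0,0,9.7],
    [0,0,0,0,0,9.7],
    [0,0,0,0,0,9.7],
    [0,0,0,0,0,9.7],
    [0,0,0,0,0,9.7],
    [0,0,0,0,0,9.7]
  ],
  "jaw": 50,
  "force": 30
}}

```text
clock: 2.6
position: [0.6027, 0.1004, 0.2229]
ee_rot: [0.623, 0.782, -0.007, -0.001]
ft_force: [0.5, 0.7, -0.8]
grip_width: 0.585
```

```bash
cat >> h.py <<'E'
from scipy.spatial.transform import Rotation as Ro
def go(target,yaw=None,o=None):
    """shift in tool mm to target TCP; yaw (deg, world angle of tool y), tool straight down: rotvec deg"""
    o=o or manip.get_obs();R=Ro.from_quat(o['ee_rot']);d=R.inv().apply(np.asarray(target)-o['position'])*1000
    print('pos',o['position'],'tooly',R.as_matrix()[:,1],'shift mm',d.round(1))
    if yaw is not None:
        a=np.radians(yaw);y=np.array([np.cos(a),np.sin(a),0]);z=np.array([0,0,-1.]);x=np.cross(y,z)
        Rt=Ro.from_matrix(np.c_[x,y,z]);print('turn',np.degrees((R.inv()*Rt).as_rotvec()).round(2))
E
python3 - <<'E'
from h import *
im=manip.camera('wrist');cv2.imwrite('pics/w1.png',im);W=manip.camera_info('wrist');print(W)
go((.595,.1115,.15),14.6)
print(proj(W,(.595,.1115,.08)))
E
```

```text
{'camera_matrix': array([[422.5891,   0.    , 322.1386],
       [  0.    , 422.5891, 231.8876],
       [  0.    ,   0.    ,   1.    ]]), 'R': array([[ 0.9765,  0.2152, -0.0122],
       [ 0.2093, -0.9329,  0.2932],
       [ 0.0518, -0.2889, -0.956 ]]), 't': array([-0.6065, -0.0678,  0.3685])}
pos [0.6027 0.1005 0.2228] tooly [ 0.9764  0.2158 -0.0134] shift mm [12.9 -4.2 72.8]
turn [-0.78  0.4  -2.14]
[318.5866 197.1647]
```

View pics/w1.png

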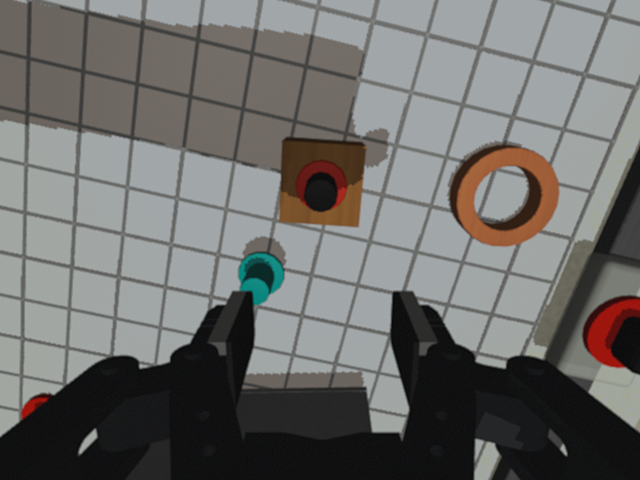

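The wrist view shows the stopper's black top near (320,196) and its flange near (321,186), where I predicted them. I'll refine that and get the flask from two views next.

```bash
python3 - <<'E'
from h import *
im=cv2.imread('pics/w1.png');W=manip.camera_info('wrist');T=manip.camera_info('top')
c=blobs(im,(0,150,60),(8,255,255),(290,150,360,225),1)[0]
h=cv2.convexHull(c);e=cv2.fitEllipse(h);print('flange',e,plane(W,e[0],.045))
c=cv2.resize(im[140:235,270:370],(800,760)[:2] if 0 else (600,570),interpolation=cv2.INTER_CUBIC);cv2.imwrite('pics/w1c.png',c)
g=im[150:225,290:360].max(2);m=(g<38).astype(np.uint8);cs,_=cv2.findContours(m,0,1);k=max(cs,key=cv2.contourArea)+np.array([290,150]);print(cv2.boundingRect(k),cv2.contourArea(k))
E
```

```text
flange ((320.9434814453125, 185.17396545410156), (50.660888671875, 51.052059173583984), 82.33349609375) [0.5957 0.1134 0.045 ]
(304, 173, 33, 38) 917.5
```

View pics/w1c.png

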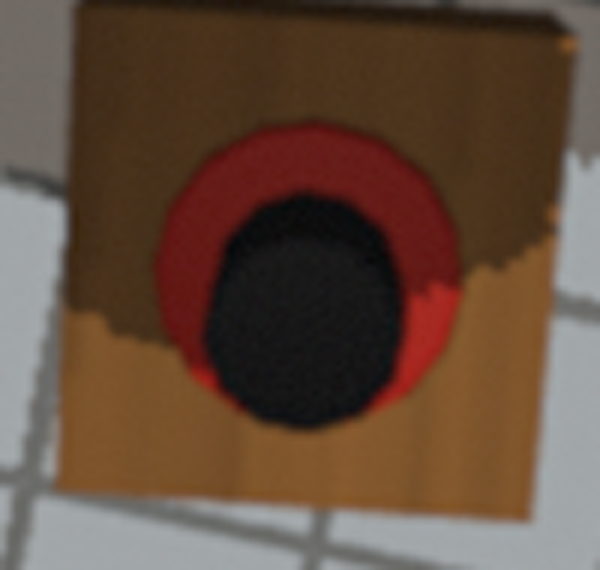

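```bash
python3 - <<'E'
from h import *
W=manip.camera_info('wrist');print(plane(W,(320.8,195),.08))
go((.596,.113,.12),14.6)
E
```

```text
[0.5962 0.1133 0.08  ]
pos [0.6027 0.1005 0.2228] tooly [ 0.9764  0.2158 -0.0134] shift mm [ 14.4  -2.5 102.7]
turn [-0.78  0.4  -2.14]
```

Emit:
{"op": "step_arm", "data": {
  "motion": [
    [7,-1,25,-0.8,0.4,-2.1],
    [7,-1,25,0,0,0],
    [0,0,25,0,0,0],
    [0,0,25,0,0,0],
    [0,0,0,0,0,0]
  ]
}}

```text
clock: 3.28
position: [0.5963, 0.1141, 0.1191]
ee_rot: [0.606, 0.796, -0.0, -0.0]
ft_force: [-0.2, 0.6, 0.1]
grip_width: 0.584
```

```bash
python3 - <<'E'
from h import *
go((.596,.113,.05),14.6)
E
```

```text
pos [0.5963 0.1141 0.1191] tooly [ 0.9638  0.2664 -0.0009] shift mm [-0.9 -0.5 69.1]
turn [-0.05 -0.    0.85]
```

Emit:
{"op": "step_arm", "data": {
  "motion": [
    [-1,-0.5,25,0,0,0.8],
    [0,0,25,0,0,0],
    [0,0,19,0,0,0],
    [0,0,0,0,0,0]
  ]
}}

```text
clock: 3.78
position: [0.5985, 0.1135, 0.0523]
ee_rot: [0.609, 0.793, 0.002, 0.001]
ft_force: [0.2, -0.2, 1.3]
grip_width: 0.581
```

Emit:
{"op": "step_arm", "data": {
  "motion": [
    [0,0,0,0,0,0],
    [0,0,0,0,0,0],
    [0,0,0,0,0,0],
    [0,0,0,0,0,0],
    [0,0,0,0,0,0],
    [0,0,0,0,0,0]
  ],
  "jaw": 10,
  "force": 35
}}

```text
clock: 4.53
position: [0.5994, 0.1137, 0.055]
ee_rot: [0.609, 0.793, 0.003, 0.002]
ft_force: [-0.3, 0.3, -1.0]
grip_width: 0.267
```

```bash
python3 - <<'E'
from h import *
im=manip.camera('wrist');cv2.imwrite('pics/w2.png',im)
go((.596,.113,.05),14.6)
E
```

```text
pos [0.5994 0.1137 0.055 ] tooly [0.9659 0.2588 0.0063] shift mm [ 0.2 -3.5  5. ]
turn [ 0.36 -0.05  0.4 ]
```

View pics/w2.png

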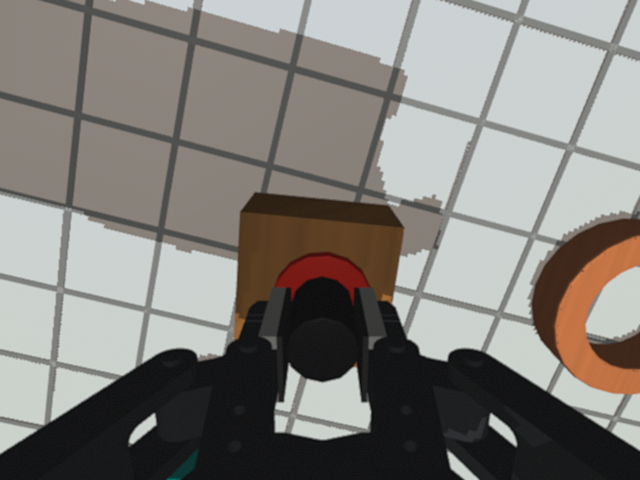

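The stopper is between the pads with the jaws at about 23 mm, which matches the 24 mm grip. Lifting.

Emit:
{"op": "step_arm", "data": {
  "motion": [
    [0,0,-15,0,0,0],
    [0,0,-30,0,0,0],
    [0,0,-35,0,0,0],
    [0,0,-35,0,0,0],
    [0,0,0,0,0,0]
  ]
}}

```text
clock: 5.2
position: [0.6003, 0.1132, 0.1787]
ee_rot: [0.609, 0.793, 0.005, 0.003]
ft_force: [-0.3, -0.6, -0.5]
grip_width: 0.266
```

```bash
python3 - <<'E'
from h import *
im=manip.camera('scene');cv2.imwrite('pics/s3.png',im)
cv2.imwrite('pics/s3c.png',cv2.resize(im[150:310,280:480],(750,600),interpolation=cv2.INTER_CUBIC))
o=manip.get_obs();print(o['ft_force'],o['grip_width'])
go((.540,.330,.17),14.6)
E
```

```text
[-0.9401 -0.8583 -1.3911] 0.26871716091054726
pos [0.5995 0.1131 0.1769] tooly [0.9661 0.2581 0.0091] shift mm [224.9  -1.6   7. ]
turn [ 0.52 -0.03  0.36]
```

View pics/s3c.png

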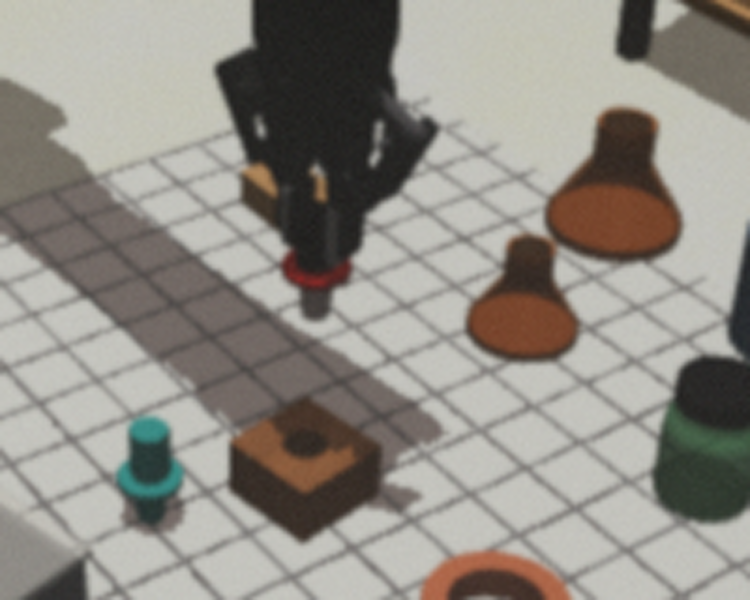

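The stopper is out of the rest and upright. I'll stop about 85 mm short of the flask so the wrist camera can see its mouth.

Emit:
{"op": "step_arm", "data": {
  "motion": [
    [25,0,0,0.5,0,0.4],
    [35,0,0,0,0,0],
    [35,0,0,0,0,0],
    [30,0,0,0,0,0],
    [15,0,0,0,0,0],
    [0,0,0,0,0,0]
  ]
}}

```text
clock: 6.0
position: [0.5615, 0.2502, 0.173]
ee_rot: [0.613, 0.79, -0.003, -0.001]
ft_force: [0.2, -0.4, -1.0]
grip_width: 0.268
```

```bash
python3 - <<'E'
from h import *
W=manip.camera_info('wrist');im=manip.camera('wrist');cv2.imwrite('pics/w4.png',im);np.savez('w4.npz',**W)
print(proj(W,(.540,.330,.068)),manip.get_obs()['joint_velocities'])
go((.540,.330,.17),14.6)
E
```

```text
[322.8352  88.5819] [ 0.0183 -0.0054  0.0162  0.0027  0.0021  0.0031  0.0025]
pos [0.5618 0.2492 0.1731] tooly [ 0.9689  0.2475 -0.0056] shift mm [83.7 -1.1  2.9]
turn [-0.32  0.12 -0.27]
```

View pics/w4.png

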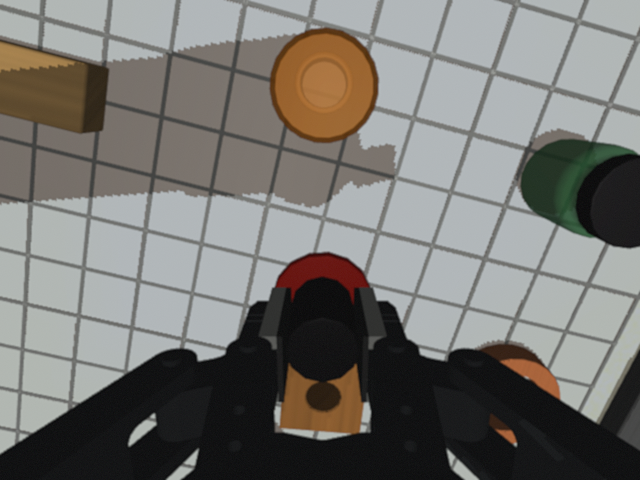

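The wrist view shows the small flask's mouth at about (324,84) and the held stopper's flange arc near (322,285). I'll fit both.

```bash
python3 - <<'E'
from h import *
im=cv2.imread('pics/w4.png');W=dict(np.load('w4.npz'))
cv2.imwrite('pics/w4c.png',cv2.resize(im[20:150,255:395],(646,600),interpolation=cv2.INTER_CUBIC))
c=blobs(im,(0,150,50),(8,255,255),(260,240,385,310),1)[0];print(cv2.boundingRect(c))
# upper-arc points of flange
p={}
for x,y in c[:,0]: p[x]=min(y,p.get(x,999))
a=np.array([(x,y) for x,y in p.items() if y<283],float)
A=np.c_[2*a,np.ones(len(a))];s=np.linalg.lstsq(A,(a**2).sum(1),rcond=None)[0];r=np.sqrt(s[2]+s[0]**2+s[1]**2);print('flange circ',s[:2],r)
for z in (.158,.164):print(plane(W,s[:2],z), 'radius mm',np.linalg.norm(plane(W,s[:2],z)-plane(W,s[:2]+[r,0],z))*1e3)
c=blobs(im,(5,120,40),(20,255,255),(262,20,390,150),1)[0];e=cv2.fitEllipse(cv2.convexHull(c));print('base',e,plane(W,e[0],.003))
E
```

```text
(276, 253, 93, 51)
flange circ [321.6848 303.6886] 50.04471885166214
[0.5613 0.246  0.158 ] radius mm 20.504081209200155
[0.5606 0.2489 0.164 ] radius mm 19.722510066201753
base ((323.5801086425781, 85.02055358886719), (107.36551666259766, 114.04605102539062), 0.22968880832195282) [0.5392 0.3346 0.003 ]
```

View pics/w4c.png

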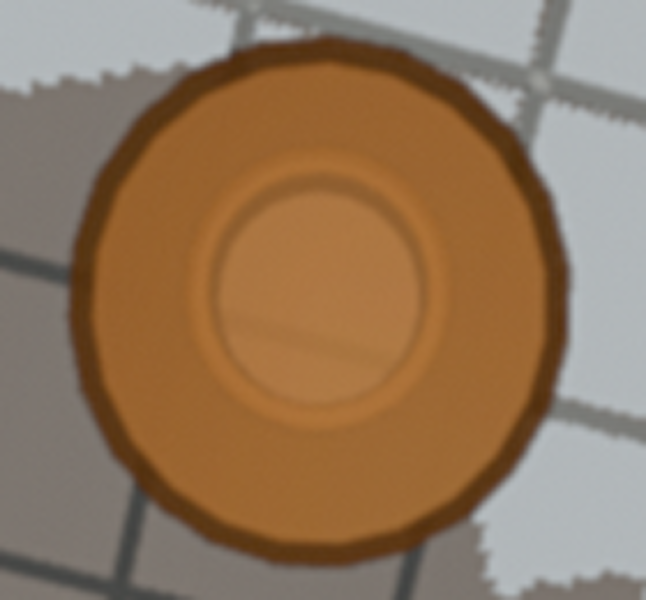

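```bash
python3 - <<'E'
from h import *
W=dict(np.load('w4.npz'));m=plane(W,(323.9,82.6),.068);print('mouth',m)
# radius check: outer rim half width 126/4.615 px
print(np.linalg.norm(plane(W,(323.9+126/4.615,82.6),.068)-m)*1e3)
go((.5397,.3335,.130),14.6)
E
```

```text
mouth [0.5398 0.3332 0.068 ]
15.084078801386124
pos [0.5618 0.2492 0.1731] tooly [ 0.9689  0.2475 -0.0056] shift mm [87.3 -0.3 42.9]
turn [-0.32  0.12 -0.27]
```

Emit:
{"op": "step_arm", "data": {
  "motion": [
    [30,0,8,-0.3,0.1,-0.3],
    [30,0,10,0,0,0],
    [22,0,15,0,0,0],
    [6,0,10,0,0,0],
    [0,0,0,0,0,0]
  ]
}}

```text
clock: 6.68
position: [0.5434, 0.3278, 0.1279]
ee_rot: [0.616, 0.788, -0.001, 0.002]
ft_force: [-0.1, -0.9, -0.4]
grip_width: 0.265
```

```bash
python3 - <<'E'
from h import *
S=manip.camera_info('scene')
im=manip.camera('scene');cv2.imwrite('pics/s5.png',im)
cv2.imwrite('pics/s5c.png',cv2.resize(im[180:250,375:465],(771,600),interpolation=cv2.INTER_CUBIC))
go((.5403,.3345,.130),14.6)
E
```

```text
pos [0.5438 0.3275 0.1285] tooly [0.9704 0.2416 0.0012] shift mm [ 7.6 -1.7 -1.5]
turn [ 0.07  0.24 -0.62]
```

View pics/s5c.png

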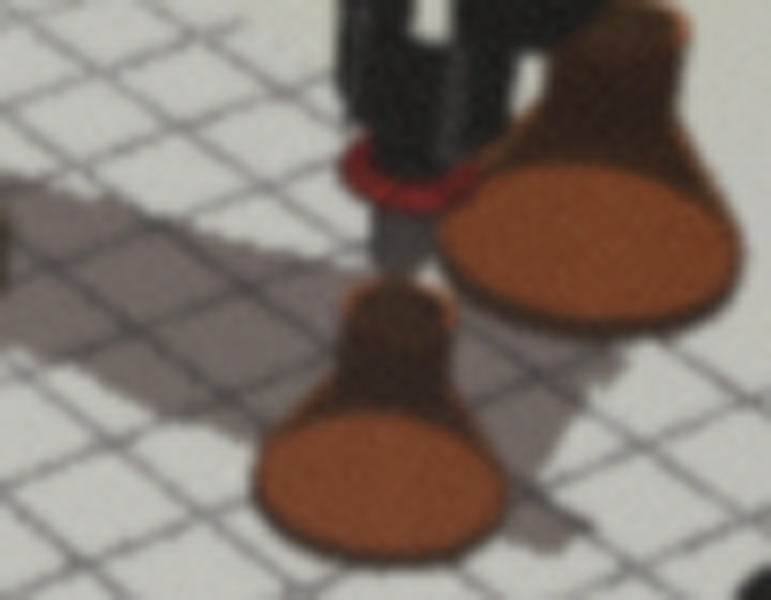

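The tip is just above the mouth at crop (402,275), with the rim centre at crop (398,290). I'll make the remaining lateral correction.

Emit:
{"op": "step_arm", "data": {
  "motion": [
    [7.5,-1.7,0,0,0.2,-0.6],
    [0,0,0,0,0,0]
  ]
}}

```text
clock: 6.98
position: [0.5412, 0.3334, 0.1295]
ee_rot: [0.612, 0.791, 0.001, 0.001]
ft_force: [0.9, -0.2, -1.1]
grip_width: 0.266
```

```bash
python3 - <<'E'
from h import *
im=manip.camera('scene');t=manip.camera('top')
cv2.imwrite('pics/s6c.png',np.hstack([cv2.resize(im[190:245,385:455],(400,314),interpolation=cv2.INTER_CUBIC),cv2.resize(t[225:280,180:250],(400,314),interpolation=cv2.INTER_CUBIC)]))
W=manip.camera_info('wrist');w=manip.camera('wrist');cv2.imwrite('pics/w6.png',w)
go((.5403,.3345,.105),14.6)
E
```

```text
pos [0.5416 0.3328 0.1294] tooly [0.9684 0.2495 0.0026] shift mm [ 2.  -0.9 24.4]
turn [ 0.15  0.06 -0.15]
```

View pics/s6c.png

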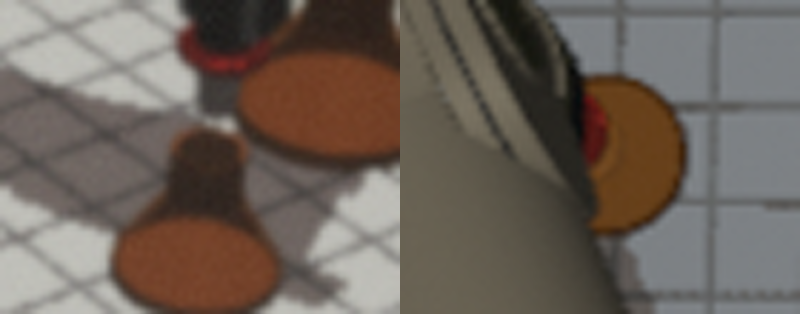

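View pics/w6.png

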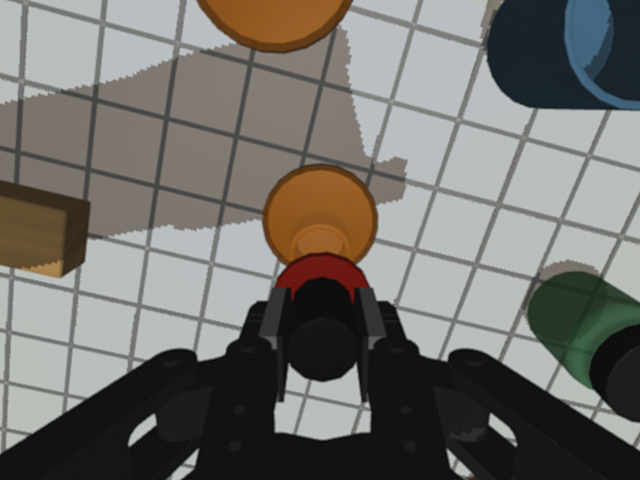

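```bash
python3 - <<'E'
from h import *
S=manip.camera_info('scene')
im=manip.camera('scene')
c=blobs(im,(0,140,50),(10,255,255),(405,185,440,205),1)
h=cv2.cvtColor(im,cv2.COLOR_BGR2HSV)
print([cv2.boundingRect(k) for k in c])
for z in(.068,.0865,.1145,.1205):print(z,proj(S,(.5397,.3335,z)))
print('dx,dy per 10mm',proj(S,(.5497,.3335,.115))-proj(S,(.5397,.3335,.115)),proj(S,(.5397,.3435,.115))-proj(S,(.5397,.3335,.115)))
cv2.imwrite('pics/s7c.png',cv2.resize(im[185:225,400:445],(675,600),interpolation=cv2.INTER_CUBIC))
go((.5403,.3345,.105),14.6)
E
```

```text
[(417, 196, 23, 9)]
0.068 [421.6286 215.8602]
0.0865 [422.3943 209.5207]
0.1145 [423.5794 199.7078]
0.1205 [423.8376 197.57  ]
dx,dy per 10mm [2.8019 1.8444] [ 3.1653 -1.199 ]
pos [0.5415 0.3328 0.1293] tooly [0.9684 0.2496 0.0024] shift mm [ 2.  -0.8 24.3]
turn [ 0.13  0.06 -0.15]
```

View pics/s7c.png

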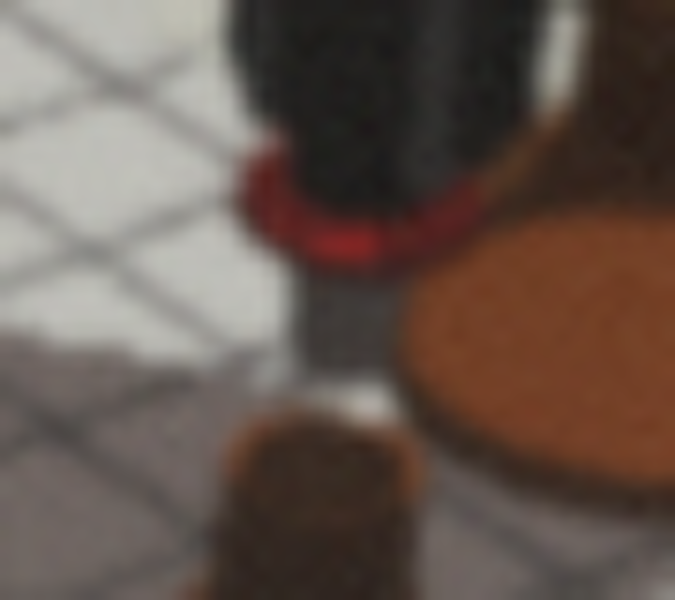

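Emit:
{"op": "step_arm", "data": {
  "motion": [
    [1.2,-1.6,6,0,0,0],
    [0,0,8,0,0,0],
    [0,0,6,0,0,0],
    [0,0,0,0,0,0]
  ]
}}

```text
clock: 7.68
position: [0.5393, 0.3333, 0.1073]
ee_rot: [0.613, 0.79, 0.0, 0.001]
ft_force: [0.4, -0.8, -0.6]
grip_width: 0.262
```

```bash
python3 - <<'E'
from h import *
go((.5397,.3335,.083),14.6)
E
```

```text
pos [0.5393 0.3333 0.1073] tooly [0.9684 0.2495 0.0016] shift mm [ 0.1  0.4 24.3]
turn [ 0.09  0.08 -0.15]
```

Emit:
{"op": "step_arm", "data": {
  "motion": [
    [0,0.4,7,0,0,0],
    [0,0,7,0,0,0],
    [0,0,5,0,0,0]
  ]
}}

```text
clock: 8.05
position: [0.54, 0.3335, 0.0874]
ee_rot: [0.613, 0.79, 0.001, 0.001]
ft_force: [-0.9, 0.2, -0.3]
grip_width: 0.269
```

Emit:
{"op": "step_arm", "data": {
  "motion": [
    [0,0,3,0,0,0],
    [0,0,2,0,0,0]
  ]
}}

```text
clock: 8.3
position: [0.5399, 0.3334, 0.0818]
ee_rot: [0.613, 0.79, 0.0, 0.001]
ft_force: [-3.3, -2.5, 16.2]
grip_width: 0.27
```

Contact came at the expected seating height, with 16 N upward. I'll ease off and look.

Emit:
{"op": "step_arm", "data": {
  "motion": [
    [0,0,0,0,0,0]
  ]
}}

```text
clock: 8.43
position: [0.5401, 0.3335, 0.082]
ee_rot: [0.613, 0.79, 0.0, 0.001]
ft_force: [-0.3, -0.1, 0.1]
grip_width: 0.265
```

```bash
python3 - <<'E'
from h import *
o=manip.get_obs();print(o['position'],o['ft_force'])
im=manip.camera('scene')
cv2.imwrite('pics/s8c.png',cv2.resize(im[190:250,390:460],(700,600),interpolation=cv2.INTER_CUBIC))
E
```

```text
[0.5401 0.3335 0.082 ] [-0.2733 -0.0944  0.1423]
```

View pics/s8c.png

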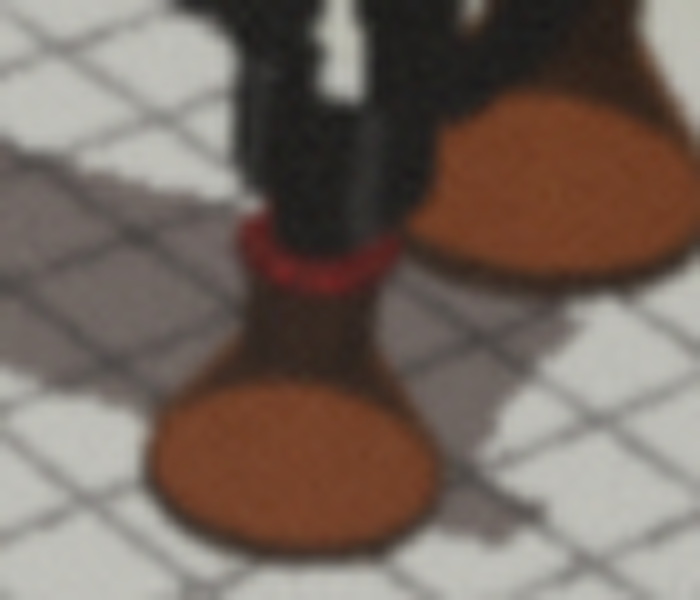

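The flange sits on the flask's rim, with no gap visible. Releasing gently and backing straight up.

Emit:
{"op": "step_arm", "data": {
  "motion": [
    [0,0,0,0,0,0],
    [0,0,0,0,0,0],
    [0,0,0,0,0,0],
    [0,0,0,0,0,0]
  ],
  "jaw": 44
}}

```text
clock: 8.98
position: [0.5402, 0.3336, 0.0822]
ee_rot: [0.613, 0.79, 0.001, 0.001]
ft_force: [0.3, 0.3, 0.4]
grip_width: 0.517
```

Emit:
{"op": "step_arm", "data": {
  "motion": [
    [0,0,-15,0,0,0],
    [0,0,-30,0,0,0],
    [0,0,-40,0,0,0],
    [0,0,-40,0,0,0],
    [-45,0,-20,0,0,0],
    [-45,0,0,0,0,0],
    [0,0,0,0,0,0]
  ]
}}

```text
clock: 9.85
position: [0.5636, 0.2443, 0.2397]
ee_rot: [0.612, 0.791, 0.004, 0.003]
ft_force: [-0.1, 0.1, -0.3]
grip_width: 0.514
```

```bash
python3 - <<'E'
from h import *
S=manip.camera_info('scene');T=manip.camera_info('top')
s=manip.camera('scene');w=manip.camera('wrist');t=manip.camera('top')
cv2.imwrite('pics/s9.png',np.hstack([cv2.resize(s[180:250,385:465],(400,350),interpolation=cv2.INTER_CUBIC),cv2.resize(t[220:280,180:250],(400,350),interpolation=cv2.INTER_CUBIC)]))
cv2.imwrite('pics/w9.png',w);cv2.imwrite('pics/t9.png',t)
print(proj(S,(.54,.3335,.108)))
# chest
for p in ((453.8,248.7),): print('handle',plane(T,p,.168))
go((.54,-.26,.30),14.6)
E
```

```text
[423.3847 202.0649]
handle [ 0.5389 -0.2555  0.168 ]
pos [0.5617 0.2496 0.2383] tooly [0.9665 0.2565 0.0069] shift mm [-486.8 -151.3  -63.6]
turn [ 0.4  -0.1   0.27]
```

View pics/s9.png

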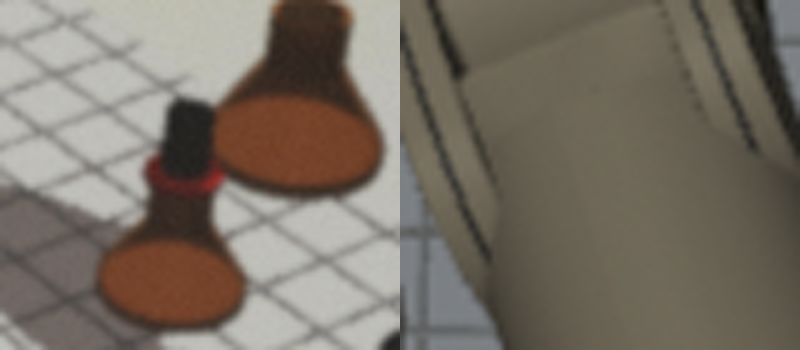

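View pics/w9.png

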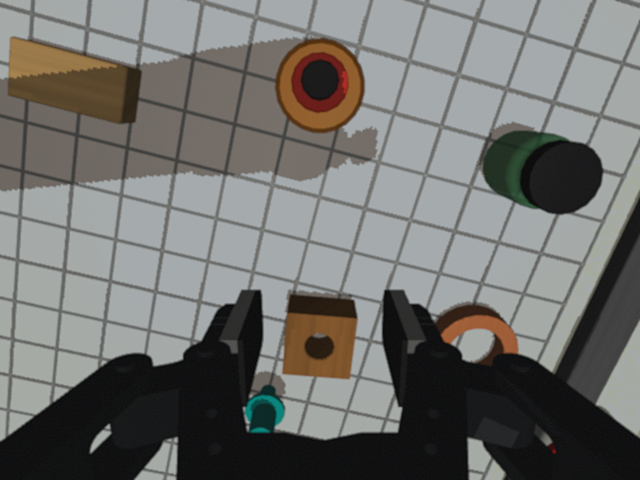

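The stopper is home and upright, released, and the flask is standing. Next I'll pass beyond the chest handle so the wrist camera, which looks towards tool +x, can see it.

Emit:
{"op": "step_arm", "data": {
  "motion": [
    [-25,-7,-5,0.4,0,0.3],
    [-42,-11,-4,0,0,0],
    [-42,-11,-4,0,0,0],
    [-42,-11,-4,0,0,0],
    [-42,-11,-4,0,0,0],
    [-42,-11,-4,0,0,0],
    [-42,-11,-4,0,0,0],
    [-42,-11,-4,0,0,0],
    [-42,-11,-4,0,0,0],
    [-42,-11,-4,0,0,0],
    [-42,-11,-4,0,0,0],
    [-42,-11,-4,0,0,0],
    [-42,-11,0,0,0,0],
    [-32,-8,0,0,0,0],
    [-12,-3,0,0,0,0],
    [0,0,0,0,0,0]
  ]
}}

```text
clock: 12.0
position: [0.5606, -0.3575, 0.2889]
ee_rot: [0.606, 0.796, -0.001, -0.004]
ft_force: [-0.6, -0.1, 0.5]
grip_width: 0.518
```

```bash
python3 - <<'E'
from h import *
W=manip.camera_info('wrist');w=manip.camera('wrist');cv2.imwrite('pics/w10.png',w);np.savez('w10.npz',**W)
o=manip.get_obs();print(o['joint_pos'])
go((.541,-.257,.25),14.6)
for p in ((.541,-.257,.168),(.489,-.200,.14)):print(proj(W,p))
E
```

```text
[-0.0035  0.4799  0.7523  1.2754 -0.3186  1.5135  0.9807]
pos [ 0.5609 -0.3568  0.2889] tooly [ 0.9637  0.2668 -0.0064] shift mm [101.3   7.7  39.3]
turn [-0.37 -0.24  0.87]
[338.3183  55.444 ]
[279.4627 -63.0474]
```

View pics/w10.png

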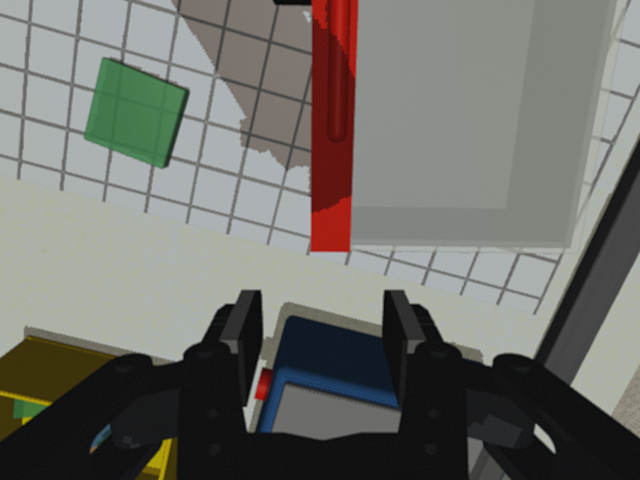

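The red handle bar runs up the view at column 338, its near end at about (338,142), matching the top-view estimate. I'll convert the bar and the strip edge.

```bash
python3 - <<'E'
from h import *
im=cv2.imread('pics/w10.png');W=dict(np.load('w10.npz'))
cv2.imwrite('pics/w10c.png',cv2.resize(im[0:260,295:375],(246,800)))
a=plane(W,(338,142),.168);b=plane(W,(340,5),.168);print(a,b,(b-a)/np.linalg.norm(b-a))
# strip left edge
ys=range(20,245,15);hs=cv2.cvtColor(im,cv2.COLOR_BGR2HSV)
pts=[]
for y in ys:
    r=np.where((hs[y,295:330,1]>150)&((hs[y,295:330,0]<9)|(hs[y,295:330,0]>170)))[0]
    if len(r):pts.append((295+r[0],y))
print(pts)
P=np.array([plane(W,p,.128) for p in pts]);d=P[-1]-P[0];print('edge',P[0],P[-1],np.degrees(np.arctan2(d[1],d[0])))
for ym in(60,100,130):
    print(ym,im[ym,322:356,2])
E
```

```text
[ 0.5544 -0.3043  0.168 ] [ 0.5347 -0.2315  0.168 ] [-0.2613  0.9652  0.    ]
[(np.int64(313), 20), (np.int64(313), 35), (np.int64(313), 50), (np.int64(312), 65), (np.int64(312), 80), (np.int64(312), 95), (np.int64(312), 110), (np.int64(312), 125), (np.int64(312), 140), (np.int64(312), 155), (np.int64(312), 170), (np.int64(312), 185), (np.int64(312), 200), (np.int64(312), 215), (np.int64(312), 230)]
edge [ 0.5191 -0.2362  0.128 ] [ 0.5555 -0.3742  0.128 ] -75.25675892534902
60 [101 103 101 101 102  95  83  74  77  84  87  90  93  97 101 105 110 109
 104  97  94  90  88  82  76  76 104 145 169 171 169 168 169 167]
100 [100  99 100 100  98  90  73  76  82  88  89  92  96 101 105 109 109 103
  97  95  90  87  83  79  72  75  89  98 100  99  99  97 105 123]
130 [ 98  99  99  99  90  77  74  81  85  89  90  94  99 103 107 109 103  99
  94  91  88  84  79  73  79  91  99  99  99  98  97 104 123 139]
```

View pics/w10c.png

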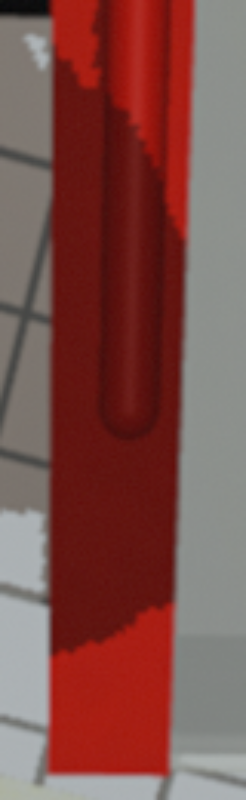

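```bash
python3 - <<'E'
from h import *
go((.542,-.258,.21),14.8)
E
```

```text
pos [ 0.5609 -0.3568  0.2889] tooly [ 0.9637  0.2668 -0.0064] shift mm [99.9  8.7 79.3]
turn [-0.37 -0.24  0.67]
```

Emit:
{"op": "step_arm", "data": {
  "motion": [
    [25,3,5,-0.4,-0.2,0.7],
    [30,3,15,0,0,0],
    [28,3,25,0,0,0],
    [16,0,30,0,0,0],
    [2,0,4,0,0,0],
    [0,0,0,0,0,0]
  ]
}}

```text
clock: 12.8
position: [0.5459, -0.2443, 0.2104]
ee_rot: [0.605, 0.796, 0.003, 0.001]
ft_force: [-0.4, -0.4, 0.3]
grip_width: 0.519
```

```bash
python3 - <<'E'
from h import *
W=manip.camera_info('wrist');w=manip.camera('wrist');cv2.imwrite('pics/w11.png',w)
go((.542,-.258,.149),14.8)
E
```

```text
pos [ 0.5459 -0.2445  0.2104] tooly [0.9637 0.2671 0.0058] shift mm [-12.1  -7.7  61.4]
turn [ 0.33 -0.17  0.69]
```

View pics/w11.png

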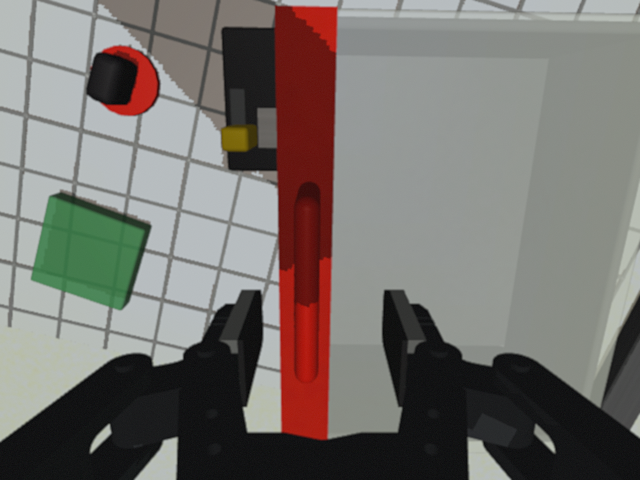

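The bar is between the open pads, 7–8 mm to one side as computed. The yellow tab is at (238,138) on the housing. I'll centre and descend.

Emit:
{"op": "step_arm", "data": {
  "motion": [
    [-6,-4,0,0.3,-0.2,0.7],
    [-6,-4,0,0,0,0],
    [0,0,25,0,0,0],
    [0,0,20,0,0,0],
    [0,0,0,0,0,0]
  ]
}}

```text
clock: 13.48
position: [0.5413, -0.265, 0.1678]
ee_rot: [0.613, 0.79, -0.0, 0.003]
ft_force: [0.7, 0.1, -0.2]
grip_width: 0.516
```

```bash
python3 - <<'E'
from h import *
go((.542,-.258,.149),14.8)
W=manip.camera_info('wrist');w=manip.camera('wrist');cv2.imwrite('pics/w12.png',w)
E
```

```text
pos [ 0.5413 -0.265   0.1678] tooly [0.9685 0.2489 0.0034] shift mm [ 6.7  2.3 18.8]
turn [ 0.19  0.32 -0.39]
```

View pics/w12.png

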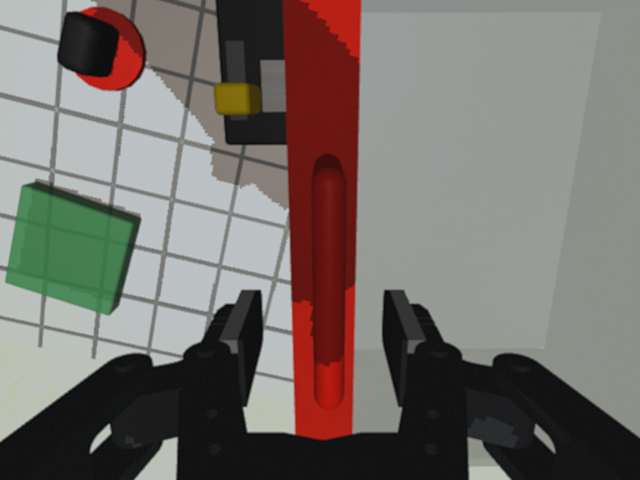

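Emit:
{"op": "step_arm", "data": {
  "motion": [
    [6,2,10,0.2,0.3,-0.4],
    [0,0,8,0,0,0],
    [0,0,0,0,0,0]
  ]
}}

```text
clock: 13.9
position: [0.5431, -0.2593, 0.1514]
ee_rot: [0.61, 0.792, 0.001, 0.002]
ft_force: [-0.2, -1.0, -0.5]
grip_width: 0.518
```

Emit:
{"op": "step_arm", "data": {
  "motion": [
    [0,0,0,0,0,0],
    [0,0,0,0,0,0],
    [0,0,0,0,0,0],
    [0,0,0,0,0,0],
    [0,0,0,0,0,0],
    [0,0,0,0,0,0]
  ],
  "jaw": 4,
  "force": 40
}}

```text
clock: 14.65
position: [0.5425, -0.2595, 0.1518]
ee_rot: [0.61, 0.792, 0.0, 0.001]
ft_force: [-0.8, -0.1, -1.3]
grip_width: 0.121
```

```bash
python3 - <<'E'
from h import *
W=manip.camera_info('wrist');w=manip.camera('wrist');cv2.imwrite('pics/w13.png',w)
o=manip.get_obs();print(o['ft_force'])
go((.542,-.258,.149),14.8)
E
```

```text
[-0.6536 -1.0017  0.1482]
pos [ 0.5425 -0.2596  0.1519] tooly [0.9668 0.2556 0.0019] shift mm [ 1.6 -0.1  2.8]
turn [0.11 0.09 0.01]
```

View pics/w13.png

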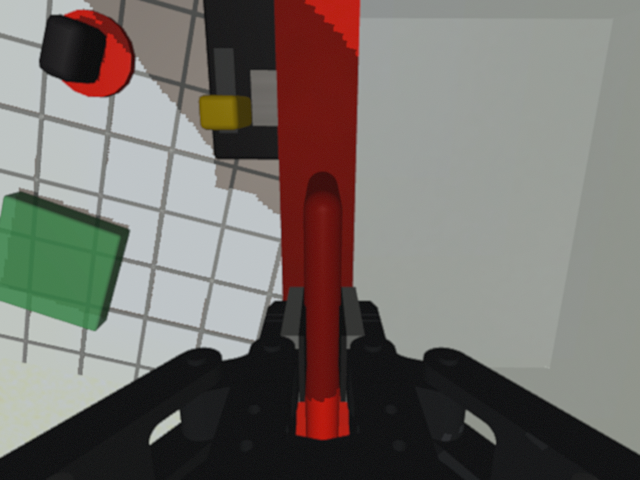

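The jaws have closed on the bar. Now the tug: small upward steps while watching the force.

Emit:
{"op": "step_arm", "data": {
  "motion": [
    [0,0,-3,0,0,0],
    [0,0,-3,0,0,0]
  ]
}}

```text
clock: 14.95
position: [0.5438, -0.2591, 0.1574]
ee_rot: [0.61, 0.793, 0.001, 0.002]
ft_force: [11.1, -5.4, -24.8]
grip_width: 0.123
```

Emit:
{"op": "step_arm", "data": {
  "motion": [
    [0,0,-3,0,0,0]
  ]
}}

```text
clock: 15.08
position: [0.5439, -0.259, 0.158]
ee_rot: [0.61, 0.793, -0.0, 0.002]
ft_force: [16.6, -10.4, -38.5]
grip_width: 0.121
```

Emit:
{"op": "step_arm", "data": {
  "motion": [
    [0,0,-3,0,0,0]
  ]
}}

```text
clock: 15.2
position: [0.5438, -0.259, 0.158]
ee_rot: [0.609, 0.793, -0.001, 0.002]
ft_force: [14.7, -9.4, -36.4]
grip_width: 0.12
```

It's caught: the cover stopped dead after about 6 mm at roughly 38 N. I'll lower it, let go, and go up to the catch.

Emit:
{"op": "step_arm", "data": {
  "motion": [
    [0,0,3,0,0,0],
    [0,0,3,0,0,0],
    [0,0,0,0,0,0]
  ]
}}

```text
clock: 15.58
position: [0.5424, -0.2597, 0.1519]
ee_rot: [0.61, 0.792, -0.002, 0.001]
ft_force: [0.6, 0.4, -3.2]
grip_width: 0.123
```

Emit:
{"op": "step_arm", "data": {
  "motion": [
    [0,0,0,0,0,0],
    [0,0,0,0,0,0],
    [0,0,0,0,0,0],
    [0,0,0,0,0,0]
  ],
  "jaw": 40
}}

```text
clock: 16.08
position: [0.5436, -0.2595, 0.153]
ee_rot: [0.61, 0.793, -0.001, 0.002]
ft_force: [0.1, 0.1, -0.1]
grip_width: 0.469
```

Emit:
{"op": "step_arm", "data": {
  "motion": [
    [0,0,-15,0,0,0],
    [0,0,-25,0,0,0],
    [0,0,-25,0,0,0],
    [0,0,0,0,0,0]
  ]
}}

```text
clock: 16.58
position: [0.5437, -0.2597, 0.2231]
ee_rot: [0.61, 0.793, -0.001, 0.003]
ft_force: [0.2, -0.3, -0.4]
grip_width: 0.471
```

```bash
python3 - <<'E'
from h import *
W=manip.camera_info('wrist');w=manip.camera('wrist');cv2.imwrite('pics/w14.png',w)
c=blobs(w,(20,100,60),(35,255,255),(180,50,300,250),1)[0];print(cv2.boundingRect(c),cen(c))
cv2.imwrite('pics/w14c.png',cv2.resize(w[60:200,200:340],(600,600),interpolation=cv2.INTER_CUBIC))
np.savez('w14.npz',**W)
print(proj(W,(.489,-.2,.14)));go((.489,-.2,.18),104.8);print(manip.get_obs()['joint_pos'],manip.get_obs()['ft_force'])
E
```

```text
(235, 96, 33, 25) [249.6595 107.7232]
[249.9193 108.8657]
pos [ 0.5433 -0.2593  0.2219] tooly [0.9666 0.2564 0.0004] shift mm [ 71.5 -37.3  41.5]
turn [ -0.23   0.27 -89.94]
[-0.2262  0.3375  0.7483  1.577  -0.2311  1.3153  0.8109] [-0.6448 -0.6168 -0.3327]
```

View pics/w14c.png

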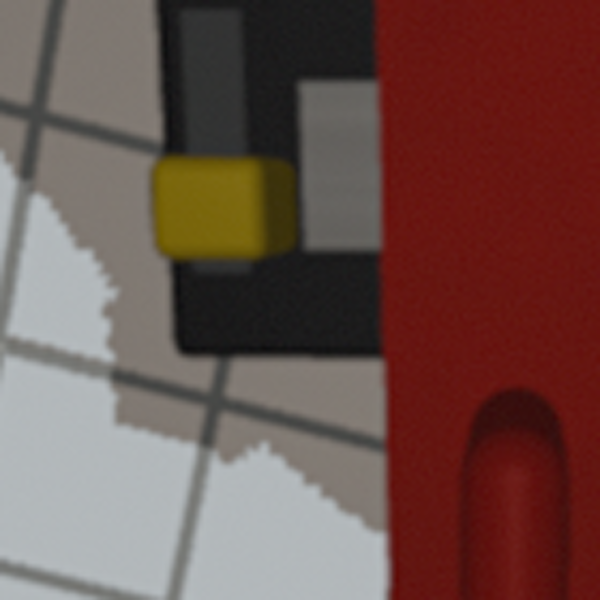

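```bash
python3 - <<'E'
from h import *
W=dict(np.load('w14.npz'));p=plane(W,(248.5,108.3),.14);print(p)
go((p[0],p[1],.2),14.8)
E
```

```text
[ 0.4882 -0.1999  0.14  ]
pos [ 0.5433 -0.2593  0.2219] tooly [0.9666 0.2564 0.0004] shift mm [ 71.6 -38.   21.5]
turn [0.03 0.32 0.06]
```

Emit:
{"op": "step_arm", "data": {
  "motion": [
    [20,-10,0,0,0,0],
    [30,-16,5,0,0,0],
    [21,-12,10,0,0,0],
    [0,0,5,0,0,-10],
    [0,0,0,0,0,-10],
    [0,0,0,0,0,-10],
    [0,0,0,0,0,-10],
    [0,0,0,0,0,-10],
    [0,0,0,0,0,-10],
    [0,0,0,0,0,-10],
    [0,0,0,0,0,-10],
    [0,0,0,0,0,-10],
    [0,0,0,0,0,0]
  ]
}}

```text
clock: 18.25
position: [0.4814, -0.1965, 0.1934]
ee_rot: [-0.154, 0.988, -0.001, -0.006]
ft_force: [-0.3, -0.0, 0.3]
grip_width: 0.47
```

```bash
python3 - <<'E'
from h import *
go((.4882,-.1999,.16),104.8)
print(manip.get_obs()['joint_pos'])
E
```

```text
pos [ 0.4814 -0.1965  0.1934] tooly [-0.3044  0.9525  0.0008] shift mm [-5.8 -5.4 33.3]
turn [ 0.03 -0.66  2.92]
[-0.2539  0.1361  0.6021  1.8094 -0.0749  1.2303  2.2497]
```

Emit:
{"op": "step_arm", "data": {
  "motion": [
    [-6,-5.4,10,0,-0.7,2.9],
    [0,0,18,0,0,0],
    [0,0,0,0,0,0]
  ]
}}

```text
clock: 18.62
position: [0.489, -0.2001, 0.1629]
ee_rot: [-0.121, 0.993, 0.001, 0.001]
ft_force: [-0.4, -0.5, 0.2]
grip_width: 0.47
```

```bash
python3 - <<'E'
from h import *
w=manip.camera('wrist');cv2.imwrite('pics/w15.png',w)
go((.4882,-.1999,.114),104.8)
E
```

```text
pos [ 0.4896 -0.2003  0.1638] tooly [-0.2398  0.9708  0.0003] shift mm [ 1.3  0.7 49.8]
turn [ 0.01  0.14 -0.93]
```

View pics/w15.png

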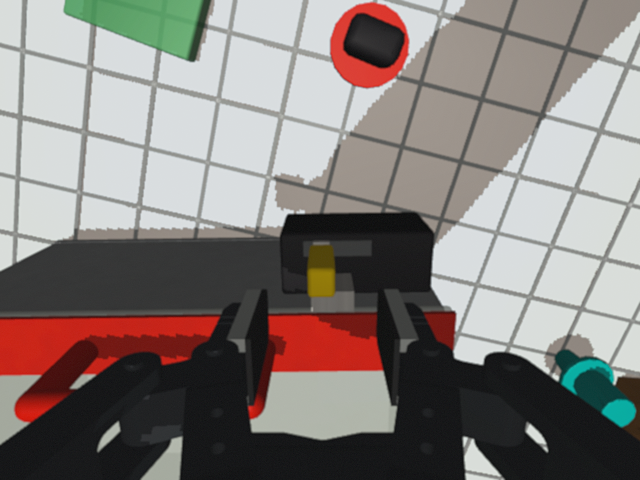

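The tab is centred between the open pads, at column 321. Descending.

Emit:
{"op": "step_arm", "data": {
  "motion": [
    [1,0.7,20,0,0,-0.9],
    [0,0,18,0,0,0],
    [0,0,8,0,0,0],
    [0,0,1,0,0,0]
  ]
}}

```text
clock: 19.18
position: [0.4901, -0.2005, 0.1167]
ee_rot: [-0.126, 0.992, -0.0, 0.003]
ft_force: [0.3, 0.3, -0.2]
grip_width: 0.466
```

Emit:
{"op": "step_arm", "data": {
  "motion": [
    [0,0,0,0,0,0],
    [0,0,0,0,0,0],
    [0,0,0,0,0,0],
    [0,0,0,0,0,0]
  ],
  "jaw": 8,
  "force": 20
}}

```text
clock: 19.68
position: [0.4905, -0.2004, 0.1176]
ee_rot: [-0.126, 0.992, -0.0, 0.003]
ft_force: [0.9, 0.6, -3.3]
grip_width: 0.135
```

```bash
python3 - <<'E'
from h import *
w=manip.camera('wrist');cv2.imwrite('pics/w16.png',w)
go((.4882-.256*.018,-.1999+.967*.018,.116),104.8)
print(manip.get_obs()['ft_force'])
E
```

```text
pos [ 0.4905 -0.2004  0.1176] tooly [-0.2492  0.9685 -0.0013] shift mm [ 2.3 19.   1.5]
turn [-0.07  0.35 -0.37]
[ 0.3523  0.2275 -2.9995]
```

View pics/w16.png

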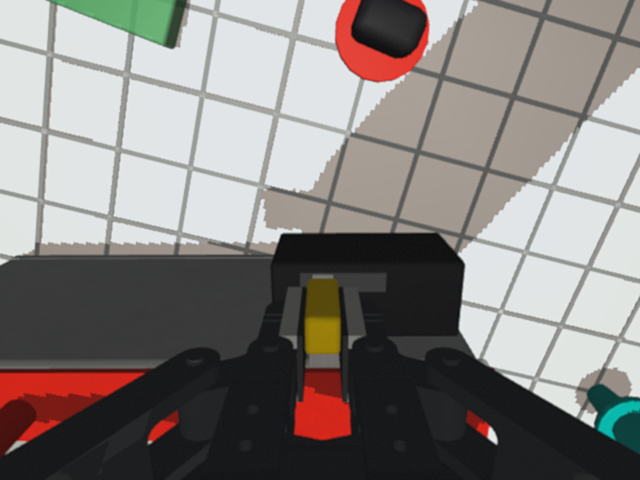

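The tab is held. Sliding it along the chest's +y.

Emit:
{"op": "step_arm", "data": {
  "motion": [
    [0,4,0,0,0,0],
    [0,5,0,0,0,0],
    [0,5,0,0,0,0],
    [0,3,0,0,0,0]
  ]
}}

```text
clock: 20.23
position: [0.4865, -0.1844, 0.1176]
ee_rot: [-0.125, 0.992, -0.002, 0.004]
ft_force: [8.2, -11.3, -12.3]
grip_width: 0.137
```

```bash
python3 - <<'E'
from h import *
o=manip.get_obs();print(o['position'],((o['position']-np.array([.4905,-.2004,.1176]))@np.array([-.256,.967,0]))*1e3,o['ft_force'])
E
```

```text
[ 0.4865 -0.1844  0.1176] 16.45545725543406 [  8.1691 -11.3299 -12.252 ]
```

It travelled about 16 mm and reached the end stop. Releasing, then back up.

Emit:
{"op": "step_arm", "data": {
  "motion": [
    [0,-0.5,0,0,0,0],
    [0,0,0,0,0,0],
    [0,0,0,0,0,0],
    [0,0,0,0,0,0],
    [0,0,0,0,0,0]
  ],
  "jaw": 36
}}

```text
clock: 20.85
position: [0.4868, -0.1837, 0.1184]
ee_rot: [-0.125, 0.992, -0.001, 0.004]
ft_force: [0.0, 1.2, 0.8]
grip_width: 0.423
```

Emit:
{"op": "step_arm", "data": {
  "motion": [
    [0,0,-15,0,0,0],
    [0,0,-25,0,0,0],
    [0,0,-30,0,0,0],
    [0,0,-25,0,0,0],
    [0,0,0,0,0,10],
    [0,0,0,0,0,10],
    [0,0,0,0,0,10],
    [0,0,0,0,0,10],
    [0,0,0,0,0,10],
    [0,0,0,0,0,10],
    [0,0,0,0,0,10],
    [0,0,0,0,0,10],
    [0,0,0,0,0,9],
    [0,0,0,0,0,0]
  ]
}}

```text
clock: 22.6
position: [0.4869, -0.1863, 0.2313]
ee_rot: [0.627, 0.779, 0.006, 0.008]
ft_force: [0.0, -0.6, 0.4]
grip_width: 0.425
```

```bash
python3 - <<'E'
from h import *
go((.5425,-.259,.20),14.8)
E
```

```text
pos [ 0.4869 -0.1863  0.2313] tooly [0.9767 0.2136 0.0191] shift mm [-82.7  38.1  32.5]
turn [ 1.09  0.35 -2.47]
```

Emit:
{"op": "step_arm", "data": {
  "motion": [
    [-22,10,0,1.1,0.4,-2.5],
    [-28,12,0,0,0,0],
    [-22,10,10,0,0,0],
    [-7,3,15,0,0,0],
    [0,0,0,0,0,0]
  ]
}}

```text
clock: 23.22
position: [0.5425, -0.2547, 0.2082]
ee_rot: [0.601, 0.799, 0.001, -0.0]
ft_force: [-1.2, 0.8, 1.0]
grip_width: 0.421
```

```bash
python3 - <<'E'
from h import *
w=manip.camera('wrist');cv2.imwrite('pics/w17.png',w)
go((.5425,-.2590,.151),14.8)
E
```

```text
pos [ 0.5427 -0.2547  0.209 ] tooly [0.9608 0.2773 0.0028] shift mm [-4.2 -1.5 58. ]
turn [ 0.16 -0.07  1.3 ]
```

View pics/w17.png

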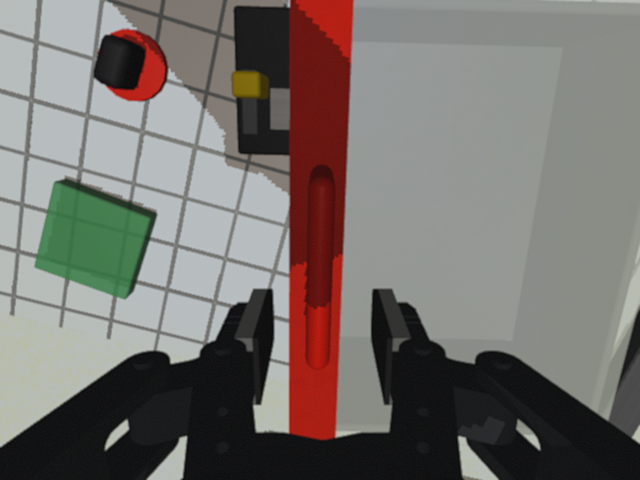

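The tab at (249,84) is now at the far end of its slot, so the catch is back. The bar sits between the pads. Regrasping the handle.

Emit:
{"op": "step_arm", "data": {
  "motion": [
    [-4,-1.5,12,0,0,1.3],
    [0,0,22,0,0,0],
    [0,0,18,0,0,0],
    [0,0,6,0,0,0],
    [0,0,0,0,0,0]
  ]
}}

```text
clock: 23.9
position: [0.5422, -0.2574, 0.1497]
ee_rot: [0.61, 0.792, 0.003, 0.001]
ft_force: [-0.5, 0.4, 1.1]
grip_width: 0.421
```

Emit:
{"op": "step_arm", "data": {
  "motion": [
    [0,0,0,0,0,0],
    [0,0,0,0,0,0],
    [0,0,0,0,0,0],
    [0,0,0,0,0,0],
    [0,0,0,0,0,0]
  ],
  "jaw": 2,
  "force": 60
}}

```text
clock: 24.52
position: [0.5421, -0.2577, 0.1507]
ee_rot: [0.61, 0.792, 0.003, 0.001]
ft_force: [-1.1, -0.8, -1.6]
grip_width: 0.118
```

```bash
python3 - <<'E'
from h import *
go((.5425,-.2590,.151),14.8)
# lid arc: handle displacement per angle; in chest x, z
for a in (5,10,15,20,25,30,35,40,45,50,55):
    r=np.hypot(.185,.048);b=np.arctan2(.048,.185)
    th=b+np.radians(a);print(a,'back',round((.185-r*np.cos(th))*1e3,1),'up',round((r*np.sin(th)-.048)*1e3,1))
E
```

```text
pos [ 0.5421 -0.2577  0.1507] tooly [0.967  0.2549 0.006 ] shift mm [-1.4  0.  -0.3]
turn [ 0.35 -0.11 -0.03]
5 back 4.9 up 15.9
10 back 11.1 up 31.4
15 back 18.7 up 46.2
20 back 27.6 up 60.4
25 back 37.6 up 73.7
30 back 48.8 up 86.1
35 back 61.0 up 97.4
40 back 74.1 up 107.7
45 back 88.1 up 116.8
50 back 102.9 up 124.6
55 back 118.2 up 131.1
```

The handle is gripped again. I'll lift along the hinge arc, starting gently to confirm the cover is free.

Emit:
{"op": "step_arm", "data": {
  "motion": [
    [0,1,-5,0,0,0],
    [0,2,-7,0,0,0],
    [0,3,-8,0,0,0],
    [0,3,-8,0,0,0]
  ]
}}

```text
clock: 25.02
position: [0.5517, -0.2551, 0.1801]
ee_rot: [0.61, 0.792, 0.003, 0.001]
ft_force: [4.9, -1.2, -7.6]
grip_width: 0.116
```

```bash
cat >> h.py <<'E'
def lid():
    o=manip.get_obs();R=Ro.from_quat(o['ee_rot']).as_matrix()
    g=o['position']-R[:,2]*.019; d=g-np.array([.5421,-.2577,.1697])
    x=np.array([.967,.255,0]);r=np.hypot(.185,.048)
    bx=-.185+d@x; bz=.048+d[2]
    th=np.degrees(np.arctan2(bz,-bx)-np.arctan2(.048,.185));print('lid deg',th.round(1),'r',np.hypot(bx,bz).round(4),'nom',round(r,4),'lat',(d@np.array([-.255,.967,0])).round(4),'F',o['ft_force'],'w',o['grip_width'])
    return th
E
python3 -c "
from h import *
lid();go((.5425,-.2590,.151),14.8)"
```

```text
lid deg 9.3 r 0.1915 nom 0.1911 lat 0.0001 F [ 4.9476 -1.2119 -7.5955] w 0.11634998321990464
pos [ 0.5517 -0.2551  0.1801] tooly [0.9668 0.2555 0.0062] shift mm [ -1.5 -10.   29.1]
turn [ 0.36 -0.07  0.  ]
```

The cover is free, at about 9° with low force. Continuing.

Emit:
{"op": "step_arm", "data": {
  "motion": [
    [0,7,-15,0,0,0],
    [0,9,-14,0,0,0],
    [0,10,-13,0,0,0],
    [0,11,-12,0,0,0]
  ]
}}

```text
clock: 25.52
position: [0.5884, -0.2454, 0.2386]
ee_rot: [0.61, 0.792, 0.003, 0.001]
ft_force: [4.4, -2.0, -8.3]
grip_width: 0.117
```

```bash
python3 -c "
from h import *
lid();go((.5425,-.2590,.151),14.8)"
```

```text
lid deg 30.2 r 0.1931 nom 0.1911 lat 0.0 F [ 4.3826 -1.9706 -8.325 ] w 0.11701966230565543
pos [ 0.5884 -0.2454  0.2386] tooly [0.9669 0.255  0.0054] shift mm [ -1.5 -48.3  87.3]
turn [ 0.31 -0.07 -0.02]
```

Emit:
{"op": "step_arm", "data": {
  "motion": [
    [0,13,-11,0,0,0],
    [0,14,-10,0,0,0],
    [0,14,-9,0,0,0],
    [0,15,-7.5,0,0,0]
  ]
}}

```text
clock: 26.02
position: [0.6423, -0.2314, 0.2805]
ee_rot: [0.611, 0.792, 0.001, -0.001]
ft_force: [2.5, -2.7, -10.1]
grip_width: 0.112
```

```bash
python3 -c "
from h import *
lid()
w=manip.camera('scene');cv2.imwrite('pics/s18.png',w)"
```

```text
lid deg 50.9 r 0.1955 nom 0.1911 lat -0.0001 F [  2.5128  -2.7446 -10.1495] w 0.11169411016296063
```

View pics/s18.png

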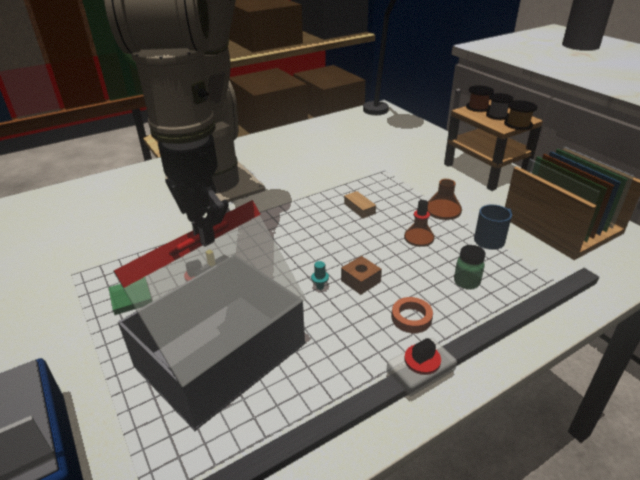

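The cover is open and held, the bar still in the pads. I'll go a little higher for margin and measure the angle visually.

Emit:
{"op": "step_arm", "data": {
  "motion": [
    [0,15,-6,0,0,0],
    [0,15,-4,0,0,0],
    [0,0,0,0,0,0],
    [0,0,0,0,0,0]
  ]
}}

```text
clock: 26.58
position: [0.6724, -0.2236, 0.2928]
ee_rot: [0.611, 0.792, -0.001, -0.001]
ft_force: [-0.3, -1.0, -5.4]
grip_width: 0.11
```

```bash
python3 -c "
from h import *
lid()
w=manip.camera('scene');cv2.imwrite('pics/s19.png',w);cv2.imwrite('pics/s19c.png',cv2.resize(w[180:330,100:300],(800,600),interpolation=cv2.INTER_CUBIC))
t=manip.camera('top');cv2.imwrite('pics/t19.png',t)
w=manip.camera('wrist');cv2.imwrite('pics/w19.png',w)
S=manip.camera_info('scene')
# predicted red-strip front corners for angles; front edge ~200-202mm before hinge, 8mm above; half-width 130
C=np.array([.5421,-.2577])+.085*np.array([.967,.255])
ex=np.array([.967,.255,0]);ey=np.array([-.255,.967,0]);H=np.r_[C,0.12]+.1*ex
for a in (45,50,55,60):
  b=np.radians(a);u=-ex*np.cos(b)+np.array([0,0,np.sin(b)]);n=ex*np.sin(b)+np.array([0,0,np.cos(b)])
  print(a,[proj(S,H+.203*u+.004*n+s*.13*ey).round(1).tolist() for s in(1,-1)])
"
```

```text
lid deg 60.6 r 0.1966 nom 0.1911 lat -0.0002 F [-0.2661 -0.9809 -5.3548] w 0.110492122182894
45 [[246.0, 203.6], [112.0, 271.9]]
50 [[250.0, 200.7], [114.4, 269.7]]
55 [[254.7, 198.5], [117.3, 268.4]]
60 [[259.9, 197.0], [120.9, 267.9]]
```

View pics/s19c.png

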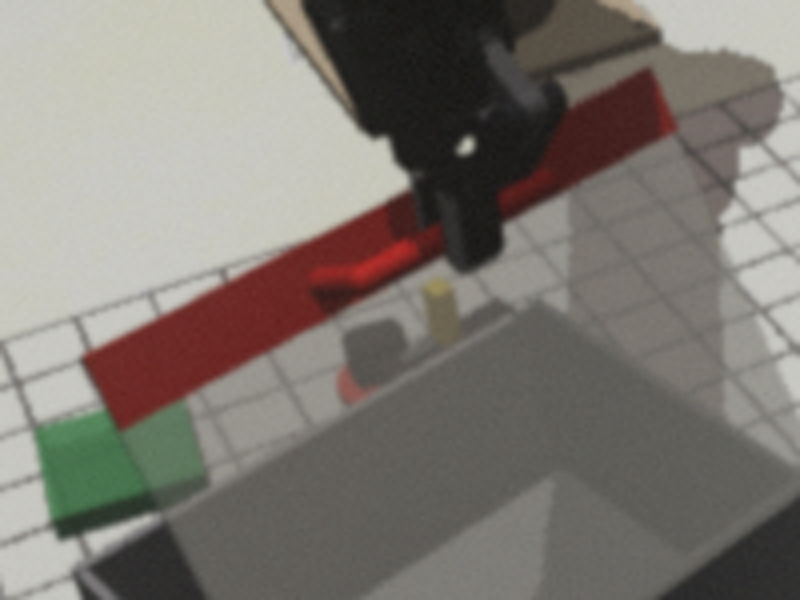

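View pics/w19.png

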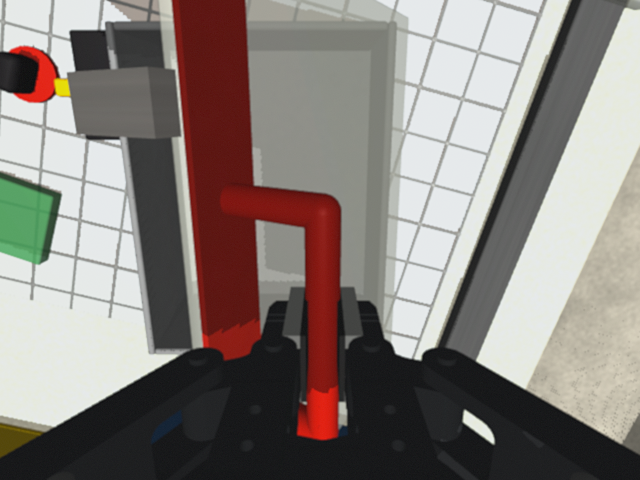

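View pics/t19.png

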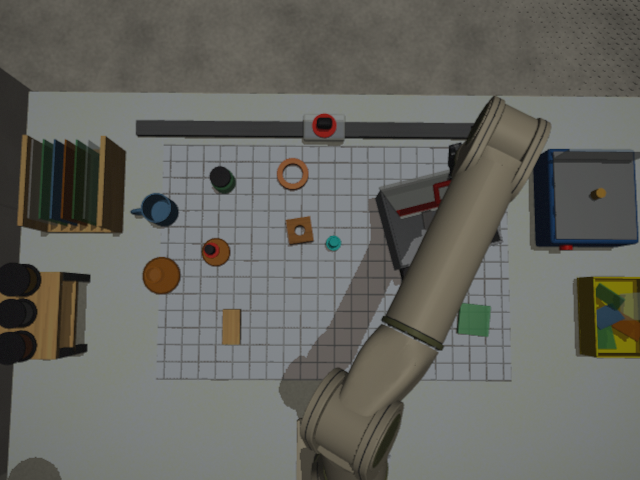

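The strip corners at about (262.5,197) and (121,269) match the 60° prediction. The bar is in the pads, the flask stands stoppered at top-view (215,252), and the other things haven't moved. One hold check, then hand in.

Emit:
{"op": "step_arm", "data": {
  "motion": [
    [0,0,0,0,0,0],
    [0,0,0,0,0,0],
    [0,0,0,0,0,0],
    [0,0,0,0,0,0]
  ]
}}

```text
clock: 27.22
position: [0.6719, -0.2237, 0.2927]
ee_rot: [0.611, 0.792, -0.001, -0.001]
ft_force: [-0.5, -2.3, -7.1]
grip_width: 0.113
```

```bash
python3 -c "
from h import *
lid();print(manip.hand_in())"
```

```text
lid deg 60.5 r 0.1966 nom 0.1911 lat -0.0002 F [-0.5033 -2.3031 -7.0817] w 0.11261445765855205
the job is handed in; nothing more can be done
None
```

The job is done and handed in at about 27 s. The cover is held open at about 60°, and the stoppered flask is left standing.

- **Stopper:** I set it in the small amber flask. Contact came at the seating height with about 16 N, and pictures showed the flange on the rim with no gap visible. I let go, and the flask stayed upright.
- **Cover and catch:** I gripped the handle and tugged before touching the catch. The cover stopped dead after about 6 mm at 38 N, so it was caught. I let go and slid the catch back about 16 mm to its stop. Then I gripped the handle again and lifted.
- **Last checks:** the hand's position and the strip corners in the scene picture both gave about 60°. The hold was steady at about 7 N. In the pictures the other things were where they started.
- **Disagreement:** the arc radius worked out from the hand grew about 5 mm over the nominal 191 mm, probably because the bar shifted slightly in the pads.

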